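Find and load the softest clasp strip in the bend tester

ROBOT

A 6-joint arm with a two-finger parallel gripper is mounted at the origin on the work surface. World frame = base frame: x ahead of the robot, y to its left, z up, the work surface at z = 0. Lengths are in m, angles in rad, forces in N, time in s.
With the tool pointing down it reaches from about 0.375 to 0.9 m from the base axis. Payload 3.1 kg.
Tool frame: the origin (TCP) lies between the finger pads; the fingertips stand manip.finger_overhang ahead of it and the grasp point (between the pads) lies 5 mm behind it (manip.finger_overhang is the distance from the TCP to the fingertips, in m); z points along the fingers, y is the line along which they close (so a half turn about z gives the same grasp; the last joint's range is limited). The gripper opens to 85 mm and grips with 20 to 120 N. Pads are 22 mm wide; open, the fingers measure 114 mm over their backs; the gripper's body (76 mm by 85 mm) begins 54 mm behind the grasp point. The pads swing forward as they close: fully open they stand 13 mm farther back than shut.
Start: joints at [1.113, 0.527, 1.433, -0, 1.181, -0.178], TCP at [0.173, 0.601, 0.245] pointing down, gripper open.
Joint ranges: [-3.08, 3.08], [-0.75, 2.2], [0.22, 2.44], [-1.43, 4.57], [0, 2.65], [-2.85, 2.85]. Speed limits (rad/s): [2.79, 2.79, 3.14, 3.14, 3.14, 3.14].

INTERFACE

Orientations are given as a unit quaternion [x, y, z, w].
In Python, from station import manip gives the robot as it stands.
- The arm moves only by the tool drive_tool, never from a script. Its argument "plan" is a list of rows, each a list of 7 numbers: the shift along the tool's x, y, z in m, then the turn, a rotation vector about the tool's x, y, z in degrees, then the opening, from -1 (shut) to 1 (fully open). In form: [[x, y, z, wx, wy, wz, gripper], ...]. A call has 1 to 10 rows; each row shifts and turns the commanded pose from where the row before left it, along the tool's axes as they then stand; what a row does not reach is not made up. A row lasts 1/10 s, in which the tool goes at most 50 mm and 8.59 degrees, less where a joint would pass 70% of its speed; a pose out of reach is approached as far as the arm can. A call is refused whole if a number of a shift passes 0.05 or a number of a turn 8.59, either way. A call with a gripper value outside its range is refused whole. The fingers move at their own pace and stop on an object; "newtons" is the grip in N (left out, the last holds). Time passes only in rows, so rows that do not move let the fingers close. It gives the time, the measured TCP pose, the force, the opening and the grip force at its end, in the units of the state.
- manip.sense(): the state, without advancing time (a new reading comes with each control period).
- manip.snapshot(name): name is "scene" or "side" or "wrist"; returns a dict with "image" (480x640x3 uint8, red, green, blue), "z_map" (480x640 float32, m along the optical axis (not along the pixel's ray), 0 where there is no reading), "fov_y" (degrees; the focal length in pixels is half the picture's height over the tangent of half this angle, whatever the lens; pixels are square), "cx", "cy" (the principal point, pixels), "k1" (the pictures are not rectified: a ray, as slopes to the right and down, at radius r is drawn at 1 + k1 r^2 times it, then the intrinsics apply), "extrinsics" (4x4, takes a point from camera to world coordinates); the wrist camera has in their place "mount" (4x4, takes a point from camera to tool coordinates, whose origin is the TCP and whose axes are the flange's). Camera axes: x right, y up, looking along -z (the intrinsics and any distortion apply to the point x, -y, -z); pixel columns grow to the right and rows downward; lengths in m; the calibration is good to about 2 mm. A picture is of the moment at which its call begins: read the wrist's pose just before it.
- manip.sign_off(): hands the job in; it is judged then, once.
The state is a dict: "t": time; "q": joint angles; "qd": joint speeds; "tau": joint torques, N m; "tcp_pos": TCP position; "tool_rot": TCP orientation; "force": force on the tool from outside, world axes, zero at the start; "ft_torque": the same for the moment, N m; "finger_gap": opening from 0.0 (shut) to 1.0 (fully open); "gripper_force": force on a finger pad.
Only numpy, scipy, OpenCV 4.12 (cv2) and the standard library are available. Lean on these libraries where they do the work, as an engineer would, in place of code of your own. Each camera call takes 0.05 s, during which the arm holds its last target. There are 200 camera calls.

TASK

Three metal clasp strips that look alike are clamped side by side in the bend tester. Going from your left to your right (as the robot sees it), press each strip's free tip slowly and gently down until it rests on its rubber stop, hold it there for about half a second while you judge how stiff it is, and let it spring back. Then load the softest strip for its creep test: set the loose steel ring weight over the button at its tip, fully down on the seat, so that the weight alone keeps the strip on its stop, and leave the other things on the bench where they are.

Things in the scene. Friction and masses are not known exactly. Their poses are not given: they have to be found in the camera images.
- tester: bend tester, fixed: white base plate 165 x 260 x 12 mm carrying three clamps in a row. Origin on the bench (underside of the plate), under the middle clamp; z up; y runs along the row of clamps towards the robot's left; -x points along the strips to their free tips, roughly towards the robot. The three clamp places are at y = +90, 0 and -90 mm.
- clamp_k: one of three alike clamp blocks, 40 x 44 mm and 50 mm tall with a screw head 8 mm high on top, fixed on the tester's plate; any of the three can be at any place of the row. Origin: centre of its underside, 12 mm above the bench; axes as the tester's. Its round stop, 18 mm across with a black rubber top, stands 100 mm along -x under the strip's tip.
- strip_k (a joint): bending of the steel strip in clamp_k, rad: 0 at rest, grows as the tip is pushed down, 0.12 = on the rubber stop (tip down about 9.6 mm). Force at the tip: a preload of about 8 percent, then in proportion to the bending, to 3 to 13 N at the stop; the three strips differ by a factor of 1.5 or more. On the stop, force climbs steeply (tens of N per mm). Let go, it springs back.
- tip_k (a point): centre of the flat top of the upright button (14 mm across, 16 mm tall) at the free tip of strip_k, 100 mm along -x from the clamp's centre, about 71 mm above the bench at rest; the place to press; it goes down with the strip. The strip is 18 mm wide and 3 mm thick; all three look alike. More than 25 N from the tool on a strip damages it.
- seat_k (a point): foot of the button of strip_k: centre of the top face of the round seat, 34 mm across, about 55 mm above the bench at rest, 16 mm below tip_k. The ring weight goes over the button and rests on this seat. z along the button.
- clamp_m: one of three alike clamp blocks, 40 x 44 mm and 50 mm tall with a screw head 8 mm high on top, fixed on the tester's plate; any of the three can be at any place of the row. Origin: centre of its underside, 12 mm above the bench; axes as the tester's. Its round stop, 18 mm across with a black rubber top, stands 100 mm along -x under the strip's tip.
- strip_m (a joint): bending of the steel strip in clamp_m, rad: 0 at rest, grows as the tip is pushed down, 0.12 = on the rubber stop (tip down about 9.6 mm). Force at the tip: a preload of about 8 percent, then in proportion to the bending, to 3 to 13 N at the stop; the three strips differ by a factor of 1.5 or more. On the stop, force climbs steeply (tens of N per mm). Let go, it springs back.
- tip_m (a point): centre of the flat top of the upright button (14 mm across, 16 mm tall) at the free tip of strip_m, 100 mm along -x from the clamp's centre, about 71 mm above the bench at rest; the place to press; it goes down with the strip. The strip is 18 mm wide and 3 mm thick; all three look alike. More than 25 N from the tool on a strip damages it.
- seat_m (a point): foot of the button of strip_m: centre of the top face of the round seat, 34 mm across, about 55 mm above the bench at rest, 16 mm below tip_m. The ring weight goes over the button and rests on this seat. z along the button.
- clamp_t: one of three alike clamp blocks, 40 x 44 mm and 50 mm tall with a screw head 8 mm high on top, fixed on the tester's plate; any of the three can be at any place of the row. Origin: centre of its underside, 12 mm above the bench; axes as the tester's. Its round stop, 18 mm across with a black rubber top, stands 100 mm along -x under the strip's tip.
- strip_t (a joint): bending of the steel strip in clamp_t, rad: 0 at rest, grows as the tip is pushed down, 0.12 = on the rubber stop (tip down about 9.6 mm). Force at the tip: a preload of about 8 percent, then in proportion to the bending, to 3 to 13 N at the stop; the three strips differ by a factor of 1.5 or more. On the stop, force climbs steeply (tens of N per mm). Let go, it springs back.
- tip_t (a point): centre of the flat top of the upright button (14 mm across, 16 mm tall) at the free tip of strip_t, 100 mm along -x from the clamp's centre, about 71 mm above the bench at rest; the place to press; it goes down with the strip. The strip is 18 mm wide and 3 mm thick; all three look alike. More than 25 N from the tool on a strip damages it.
- seat_t (a point): foot of the button of strip_t: centre of the top face of the round seat, 34 mm across, about 55 mm above the bench at rest, 16 mm below tip_t. The ring weight goes over the button and rests on this seat. z along the button.
- weight: loose steel ring weight standing on the bench: plain ring 48 mm outside, 19 mm bore, 42 mm tall, 0.5 kg; on the softest strip it is heavy enough to hold the strip down on its stop, on the others it is not. Origin: centre of its underside; z along its bore.
- cast: bystander: white plaster tooth cast, 66 x 58 mm, about 30 mm tall, loose. Origin: centre of its underside.
- jar: bystander: clear jar with blue cap, 60 mm across, 60 mm tall, loose. Origin: centre of its underside.
- screwdriver: bystander: screwdriver, 160 mm long, lying on the bench at the left, loose. Origin: at about its middle, on its underside.
Not all that is in view belongs to the job. Leave any brown look-alike of the weight alone.

How it is judged:
On the way, in this order (a step that is already met when the one before it is completed fails the run):
1. the free tip of the left strip is held down on its stop by the tool (((y of clamp_k in the frame of tester above 0.05 m and value of joint strip_k above 0.111 rad and distance between the grasp point and tip_k below 0.04 m) or (y of clamp_m in the frame of tester above 0.05 m and value of joint strip_m above 0.111 rad and distance between the grasp point and tip_m below 0.04 m) or (y of clamp_t in the frame of tester above 0.05 m and value of joint strip_t above 0.111 rad and distance between the grasp point and tip_t below 0.04 m))), for 0.2 s.
2. the free tip of the middle strip is held down on its stop by the tool (((y of clamp_k in the frame of tester between -0.04 and 0.04 m and value of joint strip_k above 0.111 rad and distance between the grasp point and tip_k below 0.04 m) or (y of clamp_m in the frame of tester between -0.04 and 0.04 m and value of joint strip_m above 0.111 rad and distance between the grasp point and tip_m below 0.04 m) or (y of clamp_t in the frame of tester between -0.04 and 0.04 m and value of joint strip_t above 0.111 rad and distance between the grasp point and tip_t below 0.04 m))), for 0.2 s.
3. the free tip of the right strip is held down on its stop by the tool (((y of clamp_k in the frame of tester below -0.05 m and value of joint strip_k above 0.111 rad and distance between the grasp point and tip_k below 0.04 m) or (y of clamp_m in the frame of tester below -0.05 m and value of joint strip_m above 0.111 rad and distance between the grasp point and tip_m below 0.04 m) or (y of clamp_t in the frame of tester below -0.05 m and value of joint strip_t above 0.111 rad and distance between the grasp point and tip_t below 0.04 m))), for 0.2 s.
At the end, for the whole second after the job is handed in: the ring weight rests over one strip's button, its underside centre within 8 mm of the seat, in line with the button within 0.1 rad, at rest, and alone holds that strip on its stop (bending above 0.111 rad: only the softest can); the other two strips at rest (under 0.02 rad) (((distance between weight and seat_k below 0.008 m and angle between the z axis of weight and the z axis of seat_k, either way round below 0.1 rad and value of joint strip_k above 0.111 rad and value of joint each of strip_m, strip_t below 0.02 rad) or (distance between weight and seat_m below 0.008 m and angle between the z axis of weight and the z axis of seat_m, either way round below 0.1 rad and value of joint strip_m above 0.111 rad and value of joint each of strip_k, strip_t below 0.02 rad) or (distance between weight and seat_t below 0.008 m and angle between the z axis of weight and the z axis of seat_t, either way round below 0.1 rad and value of joint strip_t above 0.111 rad and value of joint each of strip_k, strip_m below 0.02 rad)) and linear speed of weight below 0.02 m/s); the robot touches nothing.
It fails at once if a clamp or its strip is pressed by the robot with more than 25 N (contact force between any of the fingers, the arm and clamp_k above 25 N or contact force between any of the fingers, the arm and clamp_m above 25 N or contact force between any of the fingers, the arm and clamp_t above 25 N).
It fails at once if a bystander (cast, jar, screwdriver) is moved more than 20 mm (distance of any of cast, jar, screwdriver from where it was at the start of the episode above 0.02 m).
It also fails if it takes over 72 s, if anything falls off the work surface, if the arm or the gripper's body presses on something with over 40 N, if the wrist force passes 120 N, or if a joint passes its speed limit or range.

## Working session

There is one attempt and no reset: what is moved stays moved. The work goes in short steps, Python scripts to look and compute and a tool call to move; the robot and the scene stay as the last step left them, time stands still between calls to the robot, and variables do not carry over. Pictures are saved under pics/ and viewed, at most 10 in all, crops included, and the job is handed in when it is done.

Besides the shell and the picture viewer there is one more tool, called after ">>>" as name([rows], argument=value, ...), one row to a line, values as JSON. drive_tool: Moves the arm, as the interface text tells. Its arguments: {"type":"object","properties":{"plan":{"type":"array"},"newtons":{"type":"number"}},"required":["plan"]}

```bash
ls; mkdir -p pics
cat > h.py <<'E'
import numpy as np, cv2
from station import manip
from scipy.spatial.transform import Rotation as R
def snap(n):
    s=manip.sense(); d=manip.snapshot(n)
    if 'mount' in d:
        T=np.eye(4);T[:3,:3]=R.from_quat(s['tool_rot']).as_matrix();T[:3,3]=s['tcp_pos'];d['extrinsics']=T@d['mount']
    return d
def K(d):
    f=240/np.tan(np.radians(d['fov_y'])/2); return np.array([[f,0,d['cx']],[0,f,d['cy']],[0,0,1.]])
def ray(d,u,v):
    p=cv2.undistortPoints(np.array([[[u,v]]],float),K(d),np.array([d['k1'],0,0,0,0.]))[0,0] 
    # fixed-point check
    E=np.array(d['extrinsics']); r=E[:3,:3]@np.array([p[0],-p[1],-1]); return E[:3,3],r
def deproj(d,u,v):
    o,r=ray(d,u,v); return o+r*d['z_map'][int(round(v)),int(round(u))]
def atz(d,u,v,z):
    o,r=ray(d,u,v); return o+r*(z-o[2])/r[2]
def cloud(d):
    vv,uu=np.mgrid[:480,:640]; p=cv2.undistortPoints(np.stack([uu,vv],-1).reshape(-1,1,2).astype(float),K(d),np.array([d['k1'],0,0,0,0.]))[:,0]
    z=d['z_map'].reshape(-1,1); c=np.hstack([p[:,:1]*z,-p[:,1:]*z,-z]); E=np.array(d['extrinsics'])
    w=c@E[:3,:3].T+E[:3,3]; w[z[:,0]==0]=np.nan; return w.reshape(480,640,3)
def save(n,im): cv2.imwrite('pics/'+n,cv2.cvtColor(im,cv2.COLOR_RGB2BGR))
E
python3 - <<'E'
from h import *
for n in ['scene','side']:
    d=snap(n); save(n+'.png',d['image']); np.savez('pics/'+n+'.npz',**d)
    print(n,d['fov_y'],d['k1'],d['extrinsics'])
print(manip.finger_overhang,manip.sense())
E
```

```text
pics
scene 42.459703247215415 -0.17368047893793354 [[-0.80561195 -0.46508851  0.36699055  1.06419599]
 [ 0.59220787 -0.61470983  0.52098144  0.74404319]
 [-0.01670979  0.63704357  0.77064666  1.12455975]
 [ 0.          0.          0.          1.        ]]
side 56.243632639344106 0.02195971440909922 [[ 0.99234064  0.05688112 -0.10965673  0.44122225]
 [-0.12212577  0.58527132 -0.80158766 -0.77147615]
 [ 0.01858373  0.80883993  0.58773516  0.66319569]
 [ 0.          0.          0.          1.        ]]
0.014 {'t': 0.1, 'q': array([ 1.11254405e+00,  5.28374030e-01,  1.43378045e+00, -1.28901746e-05,
        1.18139598e+00, -1.78472010e-01]), 'qd': array([-1.06833659e-03, -1.00312694e-03, -4.65371941e-03, -2.81636301e-05,
        1.08074325e-04, -2.23223017e-03]), 'tau': array([ 4.81214938e-04, -4.43303454e+01, -1.78585804e+01, -2.00569734e-04,
        3.91561742e-03,  3.74373684e-06]), 'tcp_pos': array([0.17227041, 0.60014595, 0.24442894]), 'tool_rot': array([ 1.39431825e-01,  9.90231189e-01, -9.31581487e-04, -3.00748253e-04]), 'force': array([0.38681282, 0.18920653, 0.89144046]), 'ft_torque': array([-0.01919135, -0.02173972,  0.02274863]), 'gripper_force': 0.0, 'finger_gap': 0.9993096840362946}
```

View pics/scene.png

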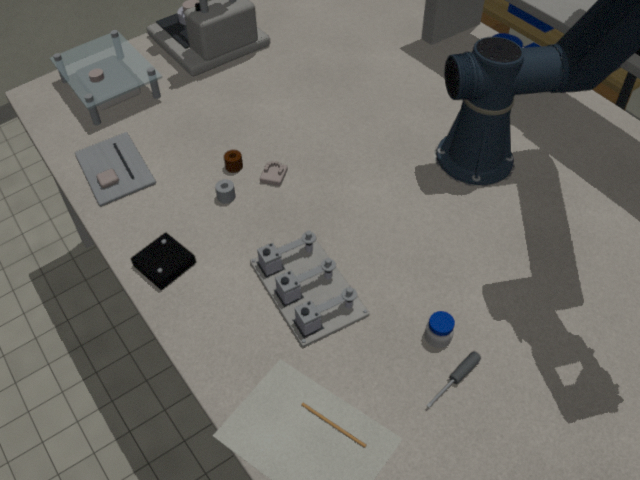

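View pics/side.png

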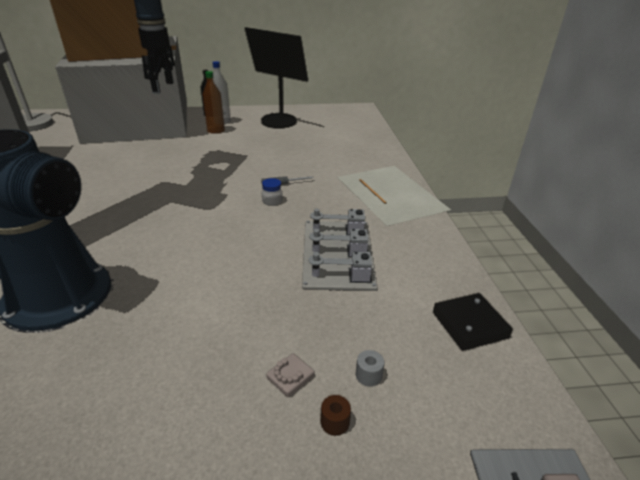

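Scene view: the steel ring is at (225,190) and side (370,367). Things it could be taken for are the brown ring at scene (233,160) / side (336,413), and the jar at (440,328). The steel-grey one fits the description. The buttons are at scene (349,295) left, (328,264) middle and (309,236) right.

Run:
```python
from h import *
from types import SimpleNamespace
D={}
for n in ['scene','side']:
    z=np.load('pics/'+n+'.npz'); D[n]={k:z[k] for k in z.files}
    for k in('fov_y','cx','cy','k1'):D[n][k]=float(D[n][k])
P={'scene':dict(L=(349,294),M=(328,263),R=(309,236),W=(226,186),cL=(311,312),cM=(285,281),cR=(266,252),jar=(441,322),cast=(274,173),brown=(233,157)),
'side':dict(L=(317,212),M=(315,235),R=(315,258),W=(370,358),cL=(359,212),cM=(361,234),cR=(364,257),jar=(271,185),cast=(290,374),brown=(335,404))}
for k in P['scene']:
    o1,r1=ray(D['scene'],*P['scene'][k]);o2,r2=ray(D['side'],*P['side'][k])
    s=np.linalg.lstsq(np.stack([r1,-r2],1),o2-o1,rcond=None)[0]
    a=o1+s[0]*r1;b=o2+s[1]*r2
    print(k,((a+b)/2).round(4),'gap',np.linalg.norm(a-b).round(4),deproj(D['scene'],*P['scene'][k]).round(4),deproj(D['side'],*P['side'][k]).round(4))
# height-slice blobs
for n in D:
    w=cloud(D[n]); 
    m=(w[...,2]>.034)&(w[...,2]<.05)&(abs(w[...,0]-.5)<.25)&(abs(w[...,1])<.5)
    c,l,st,ce=cv2.connectedComponentsWithStats(m.astype(np.uint8))
    for i in range(1,c):
        if st[i,4]>30: q=w[l==i]; print(n,ce[i].round(),st[i,4],q.min(0).round(3),q.max(0).round(3))
im=np.hstack([cv2.resize(D['scene']['image'][140:340,200:370],None,fx=2.3,fy=2.3,interpolation=3),cv2.resize(D['side']['image'][200:440,260:400],(268,460),interpolation=3)])
save('crop.png',im)
```

```text
L [0.574  0.178  0.0589] gap 0.0006 [0.5753 0.1791 0.0611] [0.5719 0.1653 0.0671]
M [0.5575 0.0835 0.0555] gap 0.0008 [0.563  0.0902 0.0664] [0.5558 0.0736 0.0627]
R [ 0.546  -0.004   0.0563] gap 0.0007 [0.551  0.0039 0.0674] [ 0.5455 -0.0103  0.0611]
W [ 0.6083 -0.2729  0.0406] gap 0.0039 [ 0.6017 -0.2829  0.0293] [ 0.6119 -0.2685  0.034 ]
cL [0.6724 0.1666 0.0625] gap 0.0129 [0.6667 0.1691 0.0641] [0.6757 0.1537 0.0683]
cM [0.6636 0.0701 0.0608] gap 0.0009 [0.667  0.0767 0.071 ] [0.6612 0.0592 0.0685]
cR [ 0.6521 -0.0194  0.0627] gap 0.0002 [ 0.6557 -0.0129  0.0717] [ 0.6504 -0.0249  0.0672]
jar [0.4644 0.3434 0.051 ] gap 0.0016 [0.468  0.3465 0.059 ] [0.4646 0.3223 0.0622]
cast [ 0.4694 -0.267   0.0085] gap 0.0027 [ 0.4722 -0.2597  0.0163] [ 0.4702 -0.2755  0.0187]
brown [ 0.5355 -0.3554  0.0385] gap 0.0 [ 0.5311 -0.3646  0.0294] [ 0.5359 -0.3536  0.0359]
scene [232. 156.] 207 [ 0.512 -0.383  0.034] [ 0.562 -0.329  0.049]
scene [224. 186.] 218 [ 0.586 -0.3    0.034] [ 0.635 -0.251  0.048]
scene [270. 263.] 110 [ 0.63  -0.04   0.034] [0.669 0.009 0.05 ]
scene [289. 292.] 114 [0.641 0.051 0.034] [0.68  0.097 0.05 ]
scene [308. 323.] 112 [0.655 0.139 0.034] [0.693 0.186 0.05 ]
scene [438. 334.] 119 [0.449 0.323 0.034] [0.496 0.375 0.05 ]
side [272. 192.] 99 [0.439 0.313 0.034] [0.493 0.347 0.05 ]
side [356. 224.] 96 [0.649 0.132 0.034] [0.687 0.162 0.05 ]
side [358. 246.] 107 [0.636 0.044 0.034] [0.676 0.07  0.05 ]
side [361. 270.] 117 [ 0.625 -0.045  0.034] [ 0.664 -0.015  0.05 ]
side [370. 362.] 494 [ 0.585 -0.305  0.034] [ 0.632 -0.256  0.045]
side [336. 409.] 629 [ 0.512 -0.387  0.034] [ 0.558 -0.34   0.045]
```

View pics/crop.png

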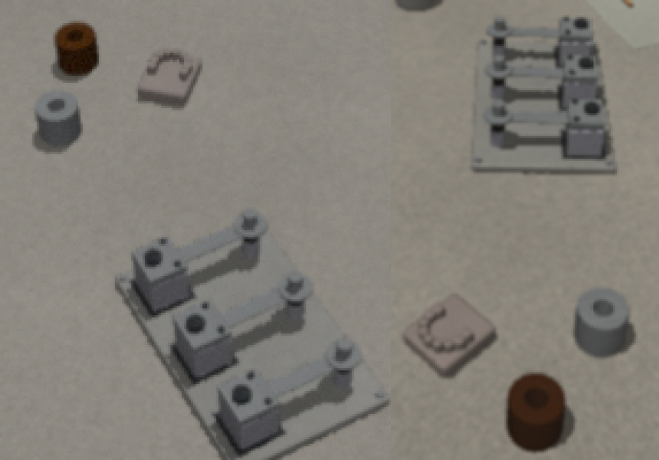

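The crop confirms it: steel ring at left (57,118), brown look-alike at (76,47). Moving over the strips for a wrist view.

>>> drive_tool([
  [-0.04,-0.025,0,0,0,-2,-1],
  [-0.04,-0.025,0,0,0,-2,-1],
  [-0.04,-0.025,0,0,0,-2,-1],
  [-0.04,-0.025,0,0,0,-1.5,-1],
  [-0.04,-0.025,0,0,0,0,-1],
  [-0.04,-0.025,0,0,0,0,-1],
  [-0.04,-0.025,0,0,0,0,-1],
  [-0.04,-0.025,0,0,0,0,-1],
  [-0.04,-0.025,0,0,0,0,-1],
  [-0.04,-0.025,0,0,0,0,-1],
])

```text
t: 1.1
tcp_pos: [0.5219, 0.2818, 0.2449]
tool_rot: [0.074, 0.997, -0.0, -0.0]
force: [-0.1, 0.7, 0.3]
finger_gap: -0.0
gripper_force: 0.0
```

Run:
```python
from h import *
s=manip.sense(); d=snap('wrist'); save('w1.png',d['image']); np.savez('pics/w1.npz',**d)
print(s['t'],s['tcp_pos'],R.from_quat(s['tool_rot']).as_matrix().round(3),s['force'],d['mount'].round(3),d['fov_y'],d['k1'])
```

```text
1.1 [0.52185582 0.28176919 0.24493286] [[-0.989  0.149 -0.001]
 [ 0.149  0.989 -0.   ]
 [ 0.001 -0.    -1.   ]] [-0.0599808   0.71603891  0.25305246] [[-0.     0.954  0.298  0.076]
 [ 1.     0.     0.    -0.001]
 [ 0.     0.298 -0.954 -0.13 ]
 [ 0.     0.     0.     1.   ]] 65.2012063589065 -0.017592448316659483
```

View pics/w1.png

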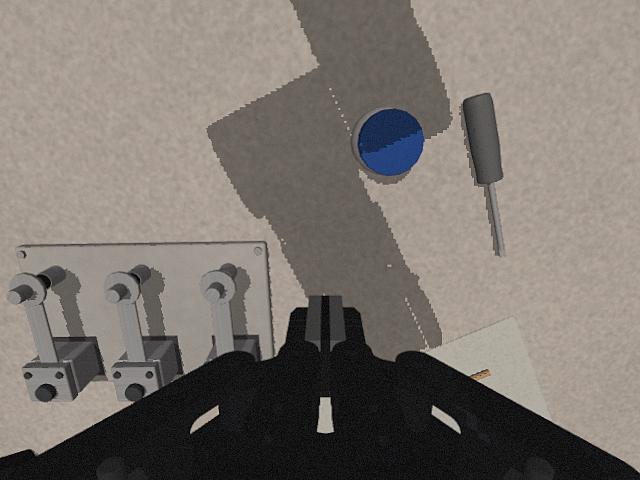

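The wrist view shows the three buttons at about (18,296), (115,293) and (212,288), with the plate edge nearly parallel to the tool's y axis. I'll take a second wrist place for triangulation.

>>> drive_tool([
  [0,-0.047,0,0,0,0,-1],
  [0,-0.047,0,0,0,0,-1],
  [0,-0.047,0,0,0,0,-1],
  [0,-0.047,0,0,0,0,-1],
  [0,0,0,0,0,0,-1],
  [0,0,0,0,0,0,-1],
])

```text
t: 1.75
tcp_pos: [0.4928, 0.0966, 0.2452]
tool_rot: [0.076, 0.997, 0.0, -0.0]
force: [0.7, 1.3, -0.0]
finger_gap: -0.0
gripper_force: 0.0
```

Run:
```python
from h import *
s=manip.sense(); d=snap('wrist'); save('w2.png',d['image']); np.savez('pics/w2.npz',**d)
print(s['t'],s['tcp_pos'],s['force'])
z=np.load('pics/w1.npz'); d1={k:z[k] for k in z.files}
for k in('fov_y','cx','cy','k1'):d1[k]=float(d1[k])
for nm,dd in(('w1',d1),('w2',d)):
    w=cloud(dd); m=(w[...,2]>.066)&(w[...,2]<.076); m[300:]=0
    c,l,st,ce=cv2.connectedComponentsWithStats(m.astype(np.uint8))
    for i in range(1,c):
        if st[i,4]>30:
            q=w[l==i]; print(nm,ce[i].round(1),st[i],((q.min(0)+q.max(0))/2).round(4),q.mean(0).round(4),np.ptp(q,axis=0).round(3))
```

```text
1.75 [0.49282536 0.09663128 0.24521244] [ 0.73136144  1.26834261 -0.00482016]
w1 [113.5 293.6] [105 287  18  13 193] [0.5588 0.084  0.0701] [0.5584 0.0852 0.071 ] [0.012 0.014 0.008]
w1 [213.4 293.2] [205 286  17  14 186] [0.5716 0.173  0.0701] [0.571  0.1738 0.0714] [0.012 0.014 0.008]
w1 [ 16.  294.4] [  7 288  20  12 184] [ 0.5474 -0.0051  0.0698] [ 0.5464 -0.0034  0.0704] [0.012 0.014 0.007]
w2 [422.3 293.6] [414 287  17  13 180] [0.5708 0.1717 0.0697] [0.5703 0.1715 0.0711] [0.011 0.013 0.007]
w2 [321.7 292.3] [315 288  15   8  90] [0.5565 0.0833 0.0701] [0.5558 0.0835 0.0705] [0.007 0.012 0.008]
w2 [222.5 295.4] [214 290  17  10 127] [ 0.5461 -0.0052  0.0697] [ 0.5453 -0.0041  0.0708] [0.009 0.013 0.007]
```

View pics/w2.png

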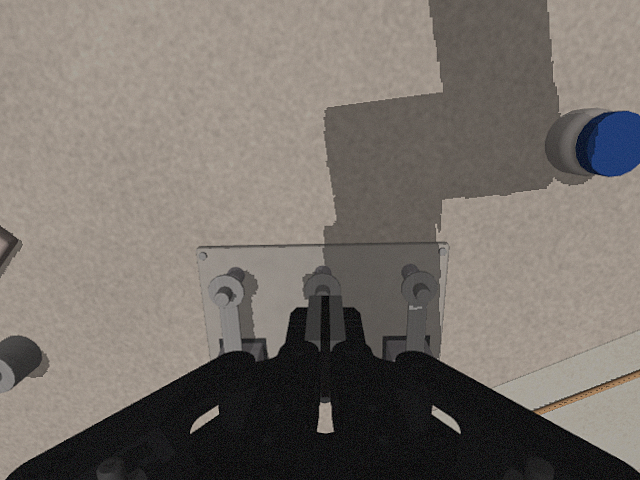

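The two views agree: tips are L (0.571,0.1725), M (0.5585,0.084) and R (0.546,-0.0045), z=0.071. That matches the text's 71 mm height and 90 mm spacing. Going above the left tip.

>>> drive_tool([
  [-0.033,0.0435,0,0,0,0,-1],
  [-0.033,0.0435,0,0,0,0,-1],
  [0,0,0.045,0,0,0,-1],
  [0,0,0.045,0,0,0,-1],
  [0,0,0.04,0,0,0,-1],
  [0,0,0.01,0,0,0,-1],
  [0,0,0.005,0,0,0,-1],
  [0,0,0,0,0,0,-1],
  [0,0,0,0,0,0,-1],
])

```text
t: 2.7
tcp_pos: [0.5661, 0.1678, 0.1023]
tool_rot: [0.074, 0.997, 0.0, 0.002]
force: [0.5, -0.8, 0.4]
finger_gap: -0.002
gripper_force: 0.0
```

>>> drive_tool([
  [-0.0042,0.0054,0,0,0,0,-1],
  [0,0,0.005,0,0,0,-1],
  [0,0,0.005,0,0,0,-1],
  [0,0,0.003,0,0,0,-1],
  [0,0,0,0,0,0,-1],
  [0,0,0,0,0,0,-1],
])

```text
t: 3.3
tcp_pos: [0.5693, 0.1718, 0.087]
tool_rot: [0.074, 0.997, -0.0, -0.0]
force: [0.5, -1.0, 0.1]
finger_gap: -0.002
gripper_force: 0.0
```

>>> drive_tool([
  [0,0,0.001,0,0,0,-1],
  [0,0,0.001,0,0,0,-1],
  [0,0,0.001,0,0,0,-1],
  [0,0,0.001,0,0,0,-1],
  [0,0,0.001,0,0,0,-1],
  [0,0,0.001,0,0,0,-1],
  [0,0,0,0,0,0,-1],
  [0,0,0,0,0,0,-1],
])

```text
t: 4.1
tcp_pos: [0.5689, 0.172, 0.0813]
tool_rot: [0.074, 0.997, -0.0, -0.001]
force: [-2.3, 0.7, 3.7]
finger_gap: -0.001
gripper_force: 1.8
```

>>> drive_tool([
  [0,0,0.001,0,0,0,-1],
  [0,0,0.001,0,0,0,-1],
  [0,0,0.001,0,0,0,-1],
  [0,0,0,0,0,0,-1],
  [0,0,0,0,0,0,-1],
])

```text
t: 4.6
tcp_pos: [0.5686, 0.1721, 0.0783]
tool_rot: [0.074, 0.997, -0.0, -0.001]
force: [-4.2, 1.4, 5.5]
finger_gap: 0.002
gripper_force: 3.0
```

>>> drive_tool([
  [0,0,0.001,0,0,0,-1],
  [0,0,0.001,0,0,0,-1],
  [0,0,0,0,0,0,-1],
  [0,0,0,0,0,0,-1],
])

```text
t: 5.0
tcp_pos: [0.5684, 0.1721, 0.0764]
tool_rot: [0.074, 0.997, -0.0, -0.001]
force: [-5.4, 0.8, 6.8]
finger_gap: 0.001
gripper_force: 3.7
```

>>> drive_tool([
  [0,0,0.0005,0,0,0,-1],
  [0,0,0.0005,0,0,0,-1],
  [0,0,0,0,0,0,-1],
  [0,0,0,0,0,0,-1],
])

```text
t: 5.4
tcp_pos: [0.5682, 0.1721, 0.0757]
tool_rot: [0.074, 0.997, -0.0, -0.001]
force: [-6.0, 0.9, 8.4]
finger_gap: 0.0
gripper_force: 4.5
```

>>> drive_tool([
  [0,0,0.0004,0,0,0,-1],
  [0,0,0,0,0,0,-1],
  [0,0,0,0,0,0,-1],
  [0,0,0,0,0,0,-1],
])

```text
t: 5.8
tcp_pos: [0.5682, 0.1721, 0.0756]
tool_rot: [0.074, 0.997, -0.0, -0.001]
force: [-6.4, 0.9, 9.7]
finger_gap: -0.001
gripper_force: 5.5
```

>>> drive_tool([
  [0,0,0.0004,0,0,0,-1],
  [0,0,0,0,0,0,-1],
  [0,0,0,0,0,0,-1],
  [0,0,0,0,0,0,-1],
])

```text
t: 6.2
tcp_pos: [0.5682, 0.1722, 0.0755]
tool_rot: [0.074, 0.997, -0.0, -0.001]
force: [-6.7, -0.4, 12.6]
finger_gap: 0.003
gripper_force: 6.4
```

Left strip is on its stop: force climbs at constant z=0.0755, spring load about 7 N. Release and go to the middle.

>>> drive_tool([
  [0,0,-0.002,0,0,0,-1],
  [0,0,-0.002,0,0,0,-1],
  [0,0,-0.003,0,0,0,-1],
  [0,0,-0.003,0,0,0,-1],
  [0,0,-0.01,0,0,0,-1],
  [0,0,-0.005,0,0,0,-1],
  [-0.001,-0.045,0,0,0,0,-1],
  [-0.001,-0.0445,0,0,0,0,-1],
  [0,0,0.01,0,0,0,-1],
  [0,0,0,0,0,0,-1],
])

```text
t: 7.2
tcp_pos: [0.5583, 0.082, 0.0889]
tool_rot: [0.076, 0.997, 0.0, -0.0]
force: [-0.5, 0.1, -0.3]
finger_gap: 0.002
gripper_force: 0.0
```

>>> drive_tool([
  [0,0,0,0,0,0,-1],
  [0,0,0,0,0,0,-1],
])

```text
t: 7.4
tcp_pos: [0.5587, 0.0842, 0.0897]
tool_rot: [0.074, 0.997, 0.0, 0.0]
force: [-0.2, 0.5, 0.5]
finger_gap: -0.002
gripper_force: 0.0
```

Well centred. Press the middle.

>>> drive_tool([
  [0,0,0.003,0,0,0,-1],
  [0,0,0.001,0,0,0,-1],
  [0,0,0.001,0,0,0,-1],
  [0,0,0.001,0,0,0,-1],
  [0,0,0.001,0,0,0,-1],
  [0,0,0.001,0,0,0,-1],
  [0,0,0,0,0,0,-1],
  [0,0,0,0,0,0,-1],
])

```text
t: 8.2
tcp_pos: [0.558, 0.0832, 0.0815]
tool_rot: [0.074, 0.997, 0.0, -0.0]
force: [-1.7, 0.6, 1.8]
finger_gap: 0.002
gripper_force: 0.9
```

>>> drive_tool([
  [0,0,0.001,0,0,0,-1],
  [0,0,0.001,0,0,0,-1],
  [0,0,0.001,0,0,0,-1],
  [0,0,0,0,0,0,-1],
  [0,0,0,0,0,0,-1],
])

```text
t: 8.7
tcp_pos: [0.5576, 0.0832, 0.0784]
tool_rot: [0.074, 0.997, -0.0, -0.001]
force: [-3.1, 0.8, 2.8]
finger_gap: -0.002
gripper_force: 1.7
```

>>> drive_tool([
  [0,0,0.001,0,0,0,-1],
  [0,0,0.0005,0,0,0,-1],
  [0,0,0,0,0,0,-1],
  [0,0,0,0,0,0,-1],
])

```text
t: 9.1
tcp_pos: [0.5584, 0.083, 0.0771]
tool_rot: [0.074, 0.997, -0.0, 0.0]
force: [-2.7, 0.8, 4.2]
finger_gap: -0.004
gripper_force: 1.9
```

>>> drive_tool([
  [0,0,0.0007,0,0,0,-1],
  [0,0,0.0007,0,0,0,-1],
  [0,0,0,0,0,0,-1],
  [0,0,0,0,0,0,-1],
])

```text
t: 9.5
tcp_pos: [0.5584, 0.0831, 0.0758]
tool_rot: [0.074, 0.997, -0.0, 0.0]
force: [-2.7, -0.4, 5.1]
finger_gap: 0.002
gripper_force: 2.7
```

>>> drive_tool([
  [0,0,0.0005,0,0,0,-1],
  [0,0,0,0,0,0,-1],
  [0,0,0,0,0,0,-1],
  [0,0,0,0,0,0,-1],
])

```text
t: 9.9
tcp_pos: [0.5584, 0.0831, 0.0757]
tool_rot: [0.074, 0.997, -0.0, 0.0]
force: [-3.6, -0.1, 8.0]
finger_gap: -0.002
gripper_force: 3.9
```

>>> drive_tool([
  [0,0,0.0004,0,0,0,-1],
  [0,0,0,0,0,0,-1],
  [0,0,0,0,0,0,-1],
  [0,0,0,0,0,0,-1],
])

```text
t: 10.3
tcp_pos: [0.5584, 0.0831, 0.0756]
tool_rot: [0.074, 0.997, -0.0, 0.0]
force: [-3.5, 0.3, 10.2]
finger_gap: 0.001
gripper_force: 5.0
```

Middle is on its stop, about 4 N: softer than the left. Now the right.

>>> drive_tool([
  [0,0,-0.002,0,0,0,-1],
  [0,0,-0.002,0,0,0,-1],
  [0,0,-0.003,0,0,0,-1],
  [0,0,-0.003,0,0,0,-1],
  [0,0,-0.01,0,0,0,-1],
  [0,0,-0.005,0,0,0,-1],
  [-0.0005,-0.045,0,0,0,0,-1],
  [-0.0005,-0.0445,0,0,0,0,-1],
  [0,0,0.01,0,0,0,-1],
  [0,0,0,0,0,0,-1],
])

```text
t: 11.3
tcp_pos: [0.5455, -0.0064, 0.0892]
tool_rot: [0.076, 0.997, 0.0, -0.001]
force: [-0.6, 1.0, -0.1]
finger_gap: -0.002
gripper_force: 0.0
```

>>> drive_tool([
  [0,0,0,0,0,0,-1],
  [0,0,0,0,0,0,-1],
])

```text
t: 11.5
tcp_pos: [0.5461, -0.0044, 0.0899]
tool_rot: [0.074, 0.997, 0.0, 0.0]
force: [-0.2, -0.2, 0.8]
finger_gap: -0.001
gripper_force: 0.0
```

>>> drive_tool([
  [0,0,0.003,0,0,0,-1],
  [0,0,0.001,0,0,0,-1],
  [0,0,0.001,0,0,0,-1],
  [0,0,0.001,0,0,0,-1],
  [0,0,0.001,0,0,0,-1],
  [0,0,0.001,0,0,0,-1],
  [0,0,0,0,0,0,-1],
  [0,0,0,0,0,0,-1],
])

```text
t: 12.3
tcp_pos: [0.5454, -0.0052, 0.0818]
tool_rot: [0.074, 0.997, 0.0, -0.001]
force: [-2.4, 2.4, 5.2]
finger_gap: -0.002
gripper_force: 2.3
```

>>> drive_tool([
  [0,0,0.001,0,0,0,-1],
  [0,0,0.001,0,0,0,-1],
  [0,0,0.001,0,0,0,-1],
  [0,0,0,0,0,0,-1],
  [0,0,0,0,0,0,-1],
])

```text
t: 12.8
tcp_pos: [0.545, -0.0053, 0.079]
tool_rot: [0.074, 0.997, 0.0, -0.001]
force: [-5.0, 3.1, 7.4]
finger_gap: 0.002
gripper_force: 3.9
```

>>> drive_tool([
  [0,0,0.001,0,0,0,-1],
  [0,0,0.001,0,0,0,-1],
  [0,0,0,0,0,0,-1],
  [0,0,0,0,0,0,-1],
])

```text
t: 13.2
tcp_pos: [0.5448, -0.0052, 0.0771]
tool_rot: [0.074, 0.997, 0.0, -0.001]
force: [-5.0, 2.3, 9.1]
finger_gap: -0.003
gripper_force: 4.8
```

>>> drive_tool([
  [0,0,0.0008,0,0,0,-1],
  [0,0,0.0007,0,0,0,-1],
  [0,0,0,0,0,0,-1],
  [0,0,0,0,0,0,-1],
])

```text
t: 13.6
tcp_pos: [0.5446, -0.0052, 0.0758]
tool_rot: [0.074, 0.997, 0.0, -0.001]
force: [-5.2, 2.0, 10.5]
finger_gap: 0.003
gripper_force: 5.6
```

>>> drive_tool([
  [0,0,0.0005,0,0,0,-1],
  [0,0,0,0,0,0,-1],
  [0,0,0,0,0,0,-1],
  [0,0,0,0,0,0,-1],
])

```text
t: 14.0
tcp_pos: [0.5446, -0.0052, 0.0756]
tool_rot: [0.074, 0.997, 0.0, -0.001]
force: [-4.3, 3.1, 13.1]
finger_gap: 0.002
gripper_force: 6.4
```

>>> drive_tool([
  [0,0,0.0004,0,0,0,-1],
  [0,0,0,0,0,0,-1],
  [0,0,0,0,0,0,-1],
  [0,0,0,0,0,0,-1],
])

```text
t: 14.4
tcp_pos: [0.5446, -0.0052, 0.0755]
tool_rot: [0.074, 0.997, 0.0, -0.001]
force: [-6.9, 3.5, 14.7]
finger_gap: 0.003
gripper_force: 7.5
```

Stop loads are left ~7 N, middle ~4 N, right ~10.5 N, so the middle strip is softest. Now the ring weight.

>>> drive_tool([
  [0,0,-0.002,0,0,0,-1],
  [0,0,-0.003,0,0,0,-1],
  [0,0,-0.005,0,0,0,-1],
  [0,0,-0.02,0,0,0,-1],
  [0,0,-0.045,0,0,0,-1],
  [0,0,-0.045,0,0,0,-1],
  [0,0,-0.045,0,0,0,-1],
  [-0.02,-0.04,0,0,0,0,1],
  [-0.02,-0.04,0,0,0,0,1],
  [-0.02,-0.04,0,0,0,0,1],
])

```text
t: 15.4
tcp_pos: [0.5887, -0.1353, 0.2402]
tool_rot: [0.074, 0.997, -0.001, 0.002]
force: [0.8, -0.9, 0.5]
finger_gap: 0.503
gripper_force: 0.0
```

>>> drive_tool([
  [-0.025,-0.04,0,0,0,0,1],
  [-0.025,-0.04,0,0,0,0,1],
  [-0.025,-0.04,0,0,0,0,1],
  [-0.02,-0.015,0,0,0,0,1],
  [0,0,0,0,0,0,1],
  [0,0,0,0,0,0,1],
])

```text
t: 16.0
tcp_pos: [0.6611, -0.2815, 0.2383]
tool_rot: [0.075, 0.997, -0.0, -0.0]
force: [-0.1, -0.1, 0.8]
finger_gap: 1.0
gripper_force: 0.0
```

```bash
cat > wm.py <<'E'
from h import *
import sys
s=manip.sense(); d=snap('wrist'); save(sys.argv[1]+'.png',d['image']); np.savez('pics/'+sys.argv[1]+'.npz',**d)
print(s['t'],s['tcp_pos'],s['finger_gap'])
w=cloud(d); m=(w[...,2]>.03)&(w[...,2]<.055)&(np.hypot(w[...,0]-.61,w[...,1]+.277)<.06)
t=(w[...,2]>.038)&m
for mm in (m,t):
    q=w[mm]; print(mm.sum(),((q.min(0)+q.max(0))/2).round(4),np.ptp(q,axis=0).round(4),np.median(q,0).round(4)); 
    (x,y),r=cv2.minEnclosingCircle(q[:,:2].astype(np.float32)); print('circle',round(x,4),round(y,4),round(r,4))
vv,uu=np.nonzero(t); print('px',uu.min(),uu.max(),vv.min(),vv.max())
E
python3 wm.py w3
```

```text
16.0 [ 0.66112372 -0.28147198  0.23828252] 1.0001615040820042
2147 [ 0.6106 -0.2795  0.0379] [0.0475 0.0474 0.0156] [ 0.6101 -0.2794  0.043 ]
circle 0.6106 -0.2796 0.024
2120 [ 0.6106 -0.2795  0.0419] [0.0474 0.0474 0.0074] [ 0.6098 -0.2794  0.043 ]
circle 0.6107 -0.2796 0.024
px 292 347 130 186
```

View pics/w3.png

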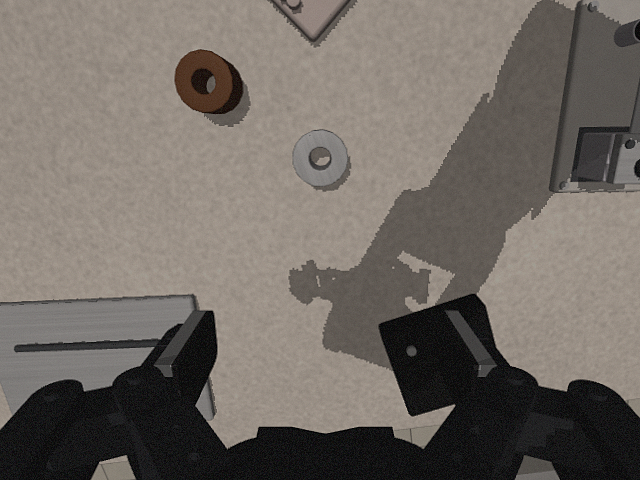

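The ring top is at (320,158): (0.6107,-0.2796), z 0.042, radius 24 mm, which agrees with the scene and side views. Going to grasp it.

>>> drive_tool([
  [0.025,-0.0028,0.01,0,0,0,1],
  [0.025,-0.0028,0.02,0,0,0,1],
  [0,0,0.04,0,0,0,1],
  [0,0,0.04,0,0,0,1],
  [0,0,0.03,0,0,0,1],
  [0,0,0.015,0,0,0,1],
  [0,0,0.005,0,0,0,1],
  [0,0,0,0,0,0,1],
  [0,0,0,0,0,0,1],
])

```text
t: 16.95
tcp_pos: [0.6123, -0.2792, 0.0811]
tool_rot: [0.074, 0.997, -0.001, 0.001]
force: [-0.3, -0.1, -0.2]
finger_gap: 1.0
gripper_force: 0.0
```

>>> drive_tool([
  [0.0015,-0.0006,0.01,0,0,0,1],
  [0,0,0.02,0,0,0,1],
  [0,0,0.015,0,0,0,1],
  [0,0,0.01,0,0,0,1],
  [0,0,0.003,0,0,0,1],
  [0,0,0,0,0,0,1],
  [0,0,0,0,0,0,1],
])

```text
t: 17.65
tcp_pos: [0.61, -0.2795, 0.0218]
tool_rot: [0.074, 0.997, -0.0, 0.0]
force: [-0.2, 0.5, -0.1]
finger_gap: 0.998
gripper_force: 0.0
```

>>> drive_tool([
  [0,0,0,0,0,0,-1],
  [0,0,0,0,0,0,-1],
  [0,0,0,0,0,0,-1],
  [0,0,0,0,0,0,-1],
  [0,0,0,0,0,0,-1],
  [0,0,0,0,0,0,-1],
  [0,0,0,0,0,0,-1],
], newtons=40)

```text
t: 18.35
tcp_pos: [0.6099, -0.2791, 0.0223]
tool_rot: [0.074, 0.997, -0.0, 0.0]
force: [-0.0, 2.0, 5.3]
finger_gap: 0.557
gripper_force: 41.4
```

>>> drive_tool([
  [0,0,-0.01,0,0,0,-1],
  [0,0,-0.03,0,0,0,-1],
  [0,0,-0.04,0,0,0,-1],
  [0,0,-0.04,0,0,0,-1],
  [0,0,-0.02,0,0,0,-1],
  [0.0056,0.044,0,0,0,0,-1],
  [0.0056,0.044,0,0,0,0,-1],
  [0.0056,0.044,0,0,0,0,-1],
  [0.0056,0.044,0,0,0,0,-1],
])

```text
t: 19.25
tcp_pos: [0.6122, -0.1002, 0.1604]
tool_rot: [0.075, 0.997, 0.0, -0.001]
force: [0.9, 0.3, -4.8]
finger_gap: 0.556
gripper_force: 43.1
```

>>> drive_tool([
  [0.0056,0.044,0,0,0,0,-1],
  [0.0056,0.044,0,0,0,0,-1],
  [0.0056,0.044,0,0,0,0,-1],
  [0.0056,0.044,0,0,0,0,-1],
  [0,0,0,0,0,0,-1],
  [0,0,0,0,0,0,-1],
  [0,0,0,0,0,0,-1],
  [0,0,0,0,0,0,-1],
])

```text
t: 20.05
tcp_pos: [0.6174, 0.0741, 0.161]
tool_rot: [0.075, 0.997, -0.0, -0.0]
force: [-0.1, -1.2, -4.8]
finger_gap: 0.557
gripper_force: 43.4
```

```bash
cat > bm.py <<'E'
from h import *
import sys
s=manip.sense(); d=snap('wrist'); save(sys.argv[1]+'.png',d['image']); np.savez('pics/'+sys.argv[1]+'.npz',**d)
print(s['t'],s['tcp_pos'],s['finger_gap'],s['force'])
w=cloud(d)
for nm,lo,hi,rr in(('tip',.068,.074,.014),('seat',.052,.0575,.026)):
    m=(w[...,2]>lo)&(w[...,2]<hi)&(np.hypot(w[...,0]-.558,w[...,1]-.0835)<rr)
    q=w[m]; vv,uu=np.nonzero(m)
    if len(q): (x,y),r=cv2.minEnclosingCircle(q[:,:2].astype(np.float32)); print(nm,len(q),uu.min(),uu.max(),vv.min(),vv.max(),q.mean(0).round(4),'circle',round(x,4),round(y,4),round(r,4))
# held ring in tool frame
T=np.eye(4);T[:3,:3]=R.from_quat(s['tool_rot']).as_matrix();T[:3,3]=s['tcp_pos']
p=(w-T[:3,3])@T[:3,:3]
m=(abs(p[...,0])<.03)&(abs(p[...,1])<.021)&(p[...,2]>-.04)&(p[...,2]<.04)
q=p[m]; print('ring in tool',len(q),q.min(0).round(4),q.max(0).round(4))
E
python3 bm.py w4
```

```text
20.05 [0.61736935 0.07412614 0.16100701] 0.5567329035114402 [-0.06354863 -1.18589759 -4.81185919]
tip 455 315 338 148 172 [0.5603 0.0829 0.0719] circle 0.5606 0.0829 0.0068
seat 2151 300 353 130 196 [0.5625 0.0826 0.0557] circle 0.5639 0.0824 0.0203
ring in tool 16461 [-0.0246 -0.021  -0.0231] [0.0236 0.021  0.0217]
```

View pics/w4.png

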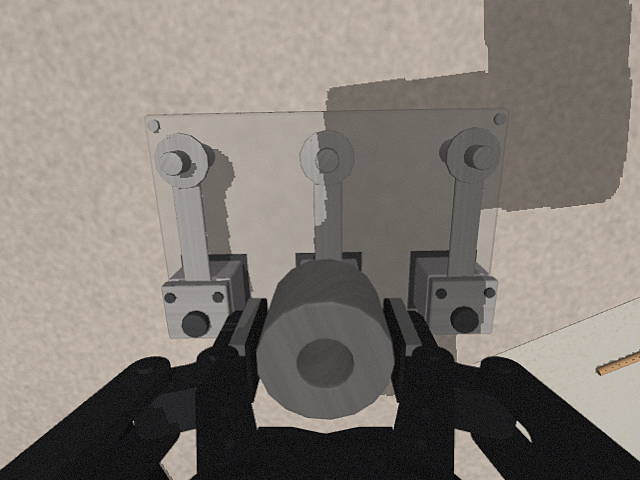

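The wrist view shows the ring held square (bore about (325,362)) and the middle button at (326,160): tip (0.5606,0.0829), z 0.072. Moving over it.

>>> drive_tool([
  [0.029,0,0,0,0,0,-1],
  [0.0292,0.0002,0,0,0,0,-1],
  [0,0,0.03,0,0,0,-1],
  [0,0,0.02,0,0,0,-1],
  [0,0,0.006,0,0,0,-1],
  [0,0,0,0,0,0,-1],
  [0,0,0,0,0,0,-1],
  [0,0,0,0,0,0,-1],
])

```text
t: 20.9
tcp_pos: [0.5611, 0.0841, 0.1064]
tool_rot: [0.075, 0.997, 0.0, 0.001]
force: [0.4, -0.1, -4.6]
finger_gap: 0.554
gripper_force: 43.4
```

```bash
python3 bm.py w5
```

```text
20.9 [0.56108411 0.08412146 0.10639747] 0.553996195857533 [ 0.42949489 -0.11556203 -4.64151485]
seat 553 294 353 247 267 [0.5477 0.0846 0.0557] circle 0.554 0.0837 0.0154
ring in tool 16482 [-0.0245 -0.021  -0.0228] [0.0237 0.021  0.0208]
```

View pics/w5.png

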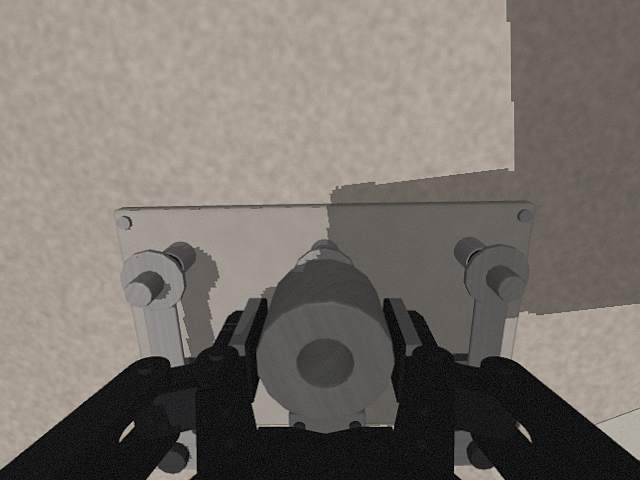

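Run:
```python
from h import *
for n in('w4','w5'):
    z=np.load('pics/'+n+'.npz'); d={k:z[k] for k in z.files}
    for k in('fov_y','cx','cy','k1'):d[k]=float(d[k])
    w=cloud(d); c=[]
    for g in((.5725,.172),(.5465,-.0045)):
        q=w[(w[...,2]>.0695)&(w[...,2]<.075)&(np.hypot(w[...,0]-g[0],w[...,1]-g[1])<.013)]
        (x,y),r=cv2.minEnclosingCircle(q[:,:2].astype(np.float32)); print(n,x,y,r,np.median(q[:,2])); c.append((x,y))
    print(np.mean(c,0))
```

```text
w4 0.5722838640213013 0.17219875752925873 0.007283356040716171 0.07189185773761428
w4 0.5485979914665222 -0.00576190697029233 0.007109903730452061 0.07185629062609704
[0.56044093 0.08321843]
w5 0.572364330291748 0.1719432920217514 0.007181782275438309 0.07180402783679353
w5 0.5481694936752319 -0.00561515474691987 0.007486054208129644 0.07180633811380176
[0.56026691 0.08316407]
```

Neighbouring tips confirm the middle tip is at (0.5603,0.0831). Small correction, then lower over the button.

>>> drive_tool([
  [0.0011,-0.0012,0,0,0,0,-1],
  [0,0,0.005,0,0,0,-1],
  [0,0,0.004,0,0,0,-1],
  [0,0,0,0,0,0,-1],
  [0,0,0,0,0,0,-1],
  [0,0,0,0,0,0,-1],
])

```text
t: 21.55
tcp_pos: [0.5587, 0.0834, 0.0962]
tool_rot: [0.074, 0.997, -0.0, -0.0]
force: [1.1, -0.2, -4.9]
finger_gap: 0.56
gripper_force: 43.4
```

>>> drive_tool([
  [0,0,0.002,0,0,0,-1],
  [0,0,0.002,0,0,0,-1],
  [0,0,0.002,0,0,0,-1],
  [0,0,0.001,0,0,0,-1],
  [0,0,0,0,0,0,-1],
  [0,0,0,0,0,0,-1],
])

```text
t: 22.15
tcp_pos: [0.5587, 0.0834, 0.0893]
tool_rot: [0.074, 0.997, -0.0, -0.0]
force: [0.5, -0.5, -4.6]
finger_gap: 0.556
gripper_force: 43.4
```

No contact 4 mm past the button's top, so it has entered the bore. Continue.

>>> drive_tool([
  [-0.0005,0,0.002,0,0,0,-1],
  [0,0,0.003,0,0,0,-1],
  [0,0,0.003,0,0,0,-1],
  [0,0,0.001,0,0,0,-1],
  [0,0,0,0,0,0,-1],
  [0,0,0,0,0,0,-1],
])

```text
t: 22.75
tcp_pos: [0.5592, 0.0833, 0.0803]
tool_rot: [0.074, 0.997, -0.0, -0.0]
force: [-0.3, 0.2, -5.1]
finger_gap: 0.557
gripper_force: 43.4
```

>>> drive_tool([
  [0,0,0.0015,0,0,0,-1],
  [0,0,0.0015,0,0,0,-1],
  [0,0,0.0015,0,0,0,-1],
  [0,0,0.0015,0,0,0,-1],
  [0,0,0,0,0,0,-1],
  [0,0,0,0,0,0,-1],
])

```text
t: 23.35
tcp_pos: [0.5592, 0.0833, 0.0744]
tool_rot: [0.074, 0.997, 0.0, 0.0]
force: [-0.1, 0.2, -3.6]
finger_gap: 0.557
gripper_force: 43.6
```

>>> drive_tool([
  [0,0,0.0015,0,0,0,-1],
  [0,0,0.0015,0,0,0,-1],
  [0,0,0.001,0,0,0,-1],
  [0,0,0,0,0,0,-1],
  [0,0,0,0,0,0,-1],
])

```text
t: 23.85
tcp_pos: [0.5592, 0.0833, 0.0704]
tool_rot: [0.074, 0.997, 0.0, 0.0]
force: [-0.9, 0.7, -2.2]
finger_gap: 0.558
gripper_force: 43.7
```

>>> drive_tool([
  [0,0,0,0,0,0,0.2],
  [0,0,0,0,0,0,0.3],
  [0,0,0,0,0,0,0.5],
  [0,0,0,0,0,0,0.7],
  [0,0,0,0,0,0,0.7],
  [0,0,0,0,0,0,0.7],
])

```text
t: 24.45
tcp_pos: [0.5593, 0.0833, 0.0704]
tool_rot: [0.074, 0.997, 0.0, 0.0]
force: [0.4, 0.2, -0.1]
finger_gap: 0.851
gripper_force: 0.0
```

>>> drive_tool([
  [0,0,-0.005,0,0,0,0.7],
  [0,0,-0.01,0,0,0,0.7],
  [0,0,-0.02,0,0,0,0.7],
  [0,0,-0.03,0,0,0,0.7],
  [0,0,-0.04,0,0,0,0.7],
  [0,0,-0.03,0,0,0,0.7],
  [-0.04,0,0,0,0,0,0.7],
  [-0.04,0,0,0,0,0,0.7],
  [0,0,0,0,0,0,0.7],
  [0,0,0,0,0,0,0.7],
])

```text
t: 25.45
tcp_pos: [0.6383, 0.0713, 0.2056]
tool_rot: [0.075, 0.997, 0.0, -0.0]
force: [-0.8, 0.5, 0.4]
finger_gap: 0.853
gripper_force: 0.0
```

Run:
```python
from h import *
s=manip.sense(); d=snap('wrist'); save('w6.png',d['image'])
print(s['t'],s['tcp_pos'],s['force'])
w=cloud(d)
q=w[(w[...,2]>.078)&(w[...,2]<.1)&(np.hypot(w[...,0]-.559,w[...,1]-.083)<.04)]
print(len(q),np.median(q,0),cv2.minEnclosingCircle(q[:,:2].astype(np.float32)))
A=np.c_[q[:,:2]-np.mean(q[:,:2],0),np.ones(len(q))]
c=np.linalg.lstsq(A,q[:,2],rcond=None)[0]; r=q[:,2]-A@c; k=abs(r)<.002
c=np.linalg.lstsq(A[k],q[k,2],rcond=None)[0]; print('top plane slope,z',c,k.sum())
for g in((.5723,.172),(.5483,-.0057)):
    p=w[(w[...,2]>.06)&(w[...,2]<.08)&(np.hypot(w[...,0]-g[0],w[...,1]-g[1])<.006)]; print('tip z',np.median(p[:,2]))
```

```text
25.45 [0.63831376 0.0712775  0.20561074] [-0.84257121  0.47536254  0.44806309]
4060 [0.55439677 0.08288632 0.08779397] ((0.5557374358177185, 0.0830601304769516), 0.024608781561255455)
top plane slope,z [ 0.11772231 -0.01748944  0.08786695] 3900
tip z 0.07193881980885011
tip z 0.07197712176990234
```

View pics/w6.png

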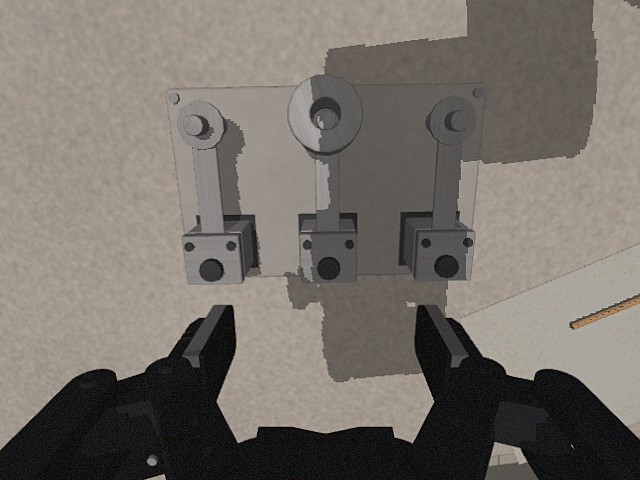

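The ring at (325,115) sits over the button. Its top is at 0.088 m and tilted 0.119 rad, which is what a strip on its stop should show. The other tips are at rest at 0.072 m and the gripper is clear.

```bash
python3 -c "
from station import manip
print(manip.sign_off())"
```

```text
the job is handed in; nothing more can be done
None
```

Job handed in: I pressed the three strips left to right (about 7, 4 and 10.5 N at the stop), and the ring weight now holds the softest, the middle one, on its stop; the sign-off returned no verdict.

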